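# Hang the rinsing pail on the drain stand

### The job

Swing the folded wire bail of the small steel pail up until it stands upright, without shoving or tipping the pail, then lift the pail by the red grip of its bail and hang it on the two prongs of the blue drain stand: set the bail's bar down gently on the prongs behind their leaning tips, then draw it forward along them until it is stopped in the corners under the tips. Never let the pail drop or press hard on the stand, leave the other things on the bench where they are, and finish with the pail hanging still, clear of the stand's base, and let go of.

Things in the scene. Friction and masses are not known exactly. Their poses are not given: they have to be found in the camera images.
- pail: small open steel pail holding metal sockets, 0.34 to 0.55 kg, 100 mm across the rim, 80 at the foot, 85 tall. Origin: centre of its underside; z up. A wire bail turns on ears about the pail's y axis through (0, 0, 72 mm); folded, it sticks out over the rim on the -x side. The pail stands free on the bench and slides if shoved with more than about 2 N
- bail (a joint): angle of the bail, rad: 0 folded on its stop (rising 0.35 above level towards the pail's -x), 1.22 upright, to 2.44 down on the +x side. Elevation above level = 0.35 + this value. Friction (0.025 N m) holds it where it is left; about 1 N on the bar turns it
- bail_bar (a point): centre of the bail's top bar, 105 mm from the hinge line; upright, 177 mm above the pail's underside and 92 mm above its rim. The bar is straight, along the pail's y, 112 mm over the two legs; 6 mm wire, with a red cylindrical grip 11 mm thick over the middle 36 mm
- stand: blue drain stand fixed to the bench: base 170 x 140 x 10 mm, origin at the centre of its underside, z up, -x the front. An 18 mm square post 243 mm high stands at x = +65 mm. Clamped on it are two level 7 mm prongs at y = -32 and +32 mm, running forward to x = -60 mm. The height of their top is NOT measured: anywhere from 215 to 239 mm above the bench, to be felt for (or seen)
- corner (a point): point on the base top straight below where the bar's centre ends (stand x = -47.5 mm; z 10 mm above the bench). At x = -60 mm the prongs bend up and back at 55 degrees to the level; the tips end at x = -40 mm, 28 mm above the level top, over the corner. So the bar cannot drop in from above; drawn forward along the prongs it stops there, 3 mm above their level top
- landing (a point): point on the base top (stand x = -12 mm) below a good place to set the bar's centre down on the level prongs, bar along the stand's y, red grip between the prongs. Safe from x = -33 to +3 mm (tips, post). Bring the pail in from the front, rim below the prongs, bar over the tips: bar 285 mm above the bench fits every setting. Feel with a few newtons; 20 N is too much
- piston: loose aluminium piston 85 x 82 x 52 mm at the left, a bystander; origin under its centre
- soap_tub: loose small white tub at the left 69 mm across, 62 mm tall, a bystander; origin under its centre
- screwdriver: loose small red-handled screwdriver 155 mm long lying at the left front, a bystander; origin under its centre

How it is judged:
By the outcome, as a careful person would: the job done as asked, in the order asked, and still so for the second after the job is handed in, with the robot touching nothing.
It also fails if it takes over 72 s, if anything falls off the work surface, if the arm or the gripper's body presses on something with over 40 N, if the wrist force passes 120 N, or if a joint passes its speed limit or range.

### The arm

A 6-joint arm with a two-finger parallel gripper is mounted at the origin on a cart in front of the work surface, level with it; the furniture and walls round the work are solid. World frame = base frame: x ahead of the robot, y to its left, z up, the work surface at z = 0. Lengths are in m, angles in rad, forces in N, time in s.
With the tool pointing down it reaches from about 0.4 to 0.925 m from the base axis. Payload 3.4 kg.
Tool frame: the origin (TCP) lies midway between the tips of the shut fingers; the grasp point (between the pads) lies env.grip_depth behind it (env.grip_depth is the distance from the TCP to the grasp point, in m); z points along the fingers, y is the line along which they close (so a half turn about z gives the same grasp; the last joint's range is limited). The gripper opens to 85 mm and grips with 20 to 120 N. Pads are 22 mm wide; open, the fingers measure 114 mm over their backs; the gripper's body (76 mm by 85 mm) begins 54 mm behind the grasp point. The pads swing forward as they close: fully open they stand 13 mm farther back than shut.
Start: joints at [1.062, 0.307, 1.506, -0, 1.328, -0.073], TCP at [0.242, 0.521, 0.231] pointing down, gripper open.
Joint ranges: [-3.12, 3.12], [-1.05, 2.28], [0.14, 2.33], [-1.42, 4.57], [0.1, 2.73], [-2.68, 2.68]. Speed limits (rad/s): [2.57, 2.57, 3.14, 3.14, 3.14, 3.14].

### API

Orientations are given as a unit quaternion [x, y, z, w].
In Python, from bench import env gives the robot as it stands.
- The arm moves only by the tool drive_tool, never from a script. Its argument "increments" is a list of rows, each a list of 3 entries, a list of its own where there are three numbers: the shift along the tool's x, y, z normalised to -1 to 1, where 1 is 0.3 m, then the turn, a rotation vector about the tool's x, y, z normalised to -1 to 1, where 1 is 180 degrees, then the finger opening in mm, from 0 to 85.4. A call has 1 to 12 rows; each row shifts and turns the commanded pose from where the row before left it, along the tool's axes as they then stand; what a row does not reach is not made up. A row lasts 1/12 s, in which the tool goes at most 41.7 mm and 7.16 degrees, less where a joint would pass 70% of its speed; a pose out of reach is approached as far as the arm can. A call with a number of a shift or a turn outside -1 to 1 is refused whole. A call with a gripper value outside its range is refused whole. The fingers move at their own pace and stop on an object; "newtons" is the grip in N (left out, the last holds). Time passes only in rows, so rows that do not move let the fingers close. It gives the time, the measured TCP pose, the force, the opening and the grip force at its end, in the units of the state.
- env.get_state(): the state, without advancing time (a new reading comes with each control period).
- env.grab_frame(name): name is "scene" or "top"; returns a dict with "image" (420x560x3 uint8, blue, green, red), "fx", "fy", "cx", "cy" (pixels), "cam_to_world" (4x4, takes a point from camera to world coordinates). Camera axes: x right, y down, z forward; pixel columns grow to the right and rows downward; lengths in m; the calibration is good to about 2 mm. A picture is of the moment at which its call begins. There is no depth.
- env.hand_in(): hands the job in; it is judged then, once.
The state is a dict: "clock": time; "joint_positions": joint angles; "dq": joint speeds; "joint_torque": joint torques, N m; "tool_pos": TCP position; "tcp_rot": TCP orientation; "force": force on the tool from outside, world axes, zero at the start; "torque": the same for the moment, N m; "finger_gap": opening from 0.0 (shut) to 1.0 (fully open); "grasp_force": force on a finger pad.
Only numpy, scipy, OpenCV 4.12 (cv2) and the standard library are available. Lean on these libraries where they do the work, as an engineer would, in place of code of your own. Each camera call takes 0.05 s, during which the arm holds its last target. There are 200 camera calls.

## Working session

There is one attempt and no reset: what is moved stays moved. The work goes in short steps, Python scripts to look and compute and a tool call to move; the robot and the scene stay as the last step left them, time stands still between calls to the robot, and variables do not carry over. Pictures are saved under pics/ and viewed, at most 12 in all, crops included, and the job is handed in when it is done.

Besides the shell and the picture viewer there is one more tool, called as name(argument=value, ...), one argument or row to a line, values as JSON. drive_tool: Moves the arm, as the interface text tells. Its arguments: {"type":"object","properties":{"increments":{"type":"array","items":{"type":"array"}},"newtons":{"type":"number"}},"required":["increments"]}

```bash
ls; mkdir -p pics
python3 - <<'E'
from bench import env
import cv2,json
print(env.get_state(), env.grip_depth)
for n in("scene","top"):
    f=env.grab_frame(n); cv2.imwrite(f"pics/{n}0.png",f["image"]); print(n,f["fx"],f["fy"],f["cx"],f["cy"],f["cam_to_world"])
E
```

```text
pics
{'clock': 0.0, 'joint_positions': array([ 1.06250556e+00,  3.07565897e-01,  1.50766527e+00,  3.52463244e-05,
        1.32837652e+00, -7.34824401e-02]), 'dq': array([-0.00058066, -0.00090101, -0.00037738,  0.00025336,  0.00024025,
       -0.00136303]), 'joint_torque': array([-2.87734692e-03, -4.57548487e+01, -2.51912570e+01, -4.62341195e-04,
        1.38696286e-02, -1.18107039e-05]), 'tool_pos': array([0.24187859, 0.52089652, 0.23038816]), 'tcp_rot': array([ 2.15699657e-01,  9.76459237e-01, -9.60282688e-04, -3.05341703e-04]), 'force': array([ 0.07306252, -0.58194022,  0.38283805]), 'torque': array([-0.01257615, -0.01796089,  0.00574253]), 'grasp_force': 0.0, 'finger_gap': 1.001611358983386} 0.0187
scene 400.09123546794194 400.09123546794194 282.85867616625757 207.25479260781916 [[ 0.85306401 -0.23948724  0.4636029   0.127422  ]
 [-0.52139392 -0.42652542  0.73906999 -0.6164986 ]
 [ 0.02074059 -0.87219374 -0.48872068  0.55685657]
 [ 0.          0.          0.          1.        ]]
top 427.14895038135774 427.14895038135774 278.30897708552027 211.15433121583536 [[ 0.03441595 -0.97744448  0.20836947  0.37053417]
 [-0.99938748 -0.03233625  0.01337994  0.06798631]
 [-0.00634026 -0.20870232 -0.97795866  1.07179167]
 [ 0.          0.          0.          1.        ]]
```

View pics/scene0.png

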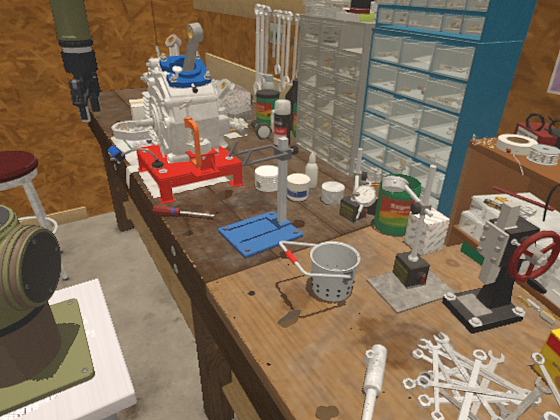

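View pics/top0.png

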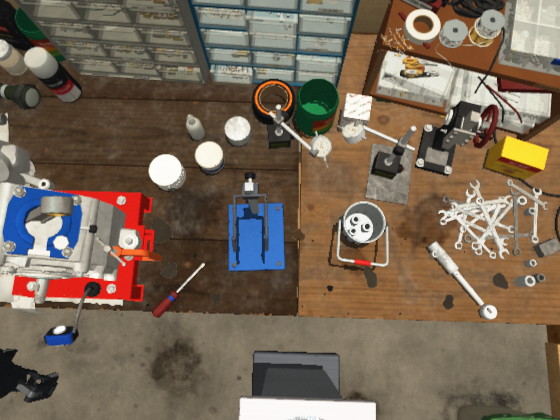

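The scene view shows the stand at about (260,235) and the pail at (333,270), with its bail out to the left. The top view shows the stand base at (257,237), the pail rim centre near (362,226) and the red grip near (362,263). I'll take enlarged crops of both.

Run:
```python
import cv2,numpy as np
t=cv2.imread("pics/top0.png")[165:285,220:400]; s=cv2.imread("pics/scene0.png")[130:310,210:370]
cv2.imwrite("pics/topc.png",cv2.resize(t,None,fx=4.4,fy=4.4,interpolation=cv2.INTER_CUBIC))
cv2.imwrite("pics/scenec.png",cv2.resize(s,None,fx=3.3,fy=3.3,interpolation=cv2.INTER_CUBIC))
```

```text
(no output)
```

View pics/topc.png

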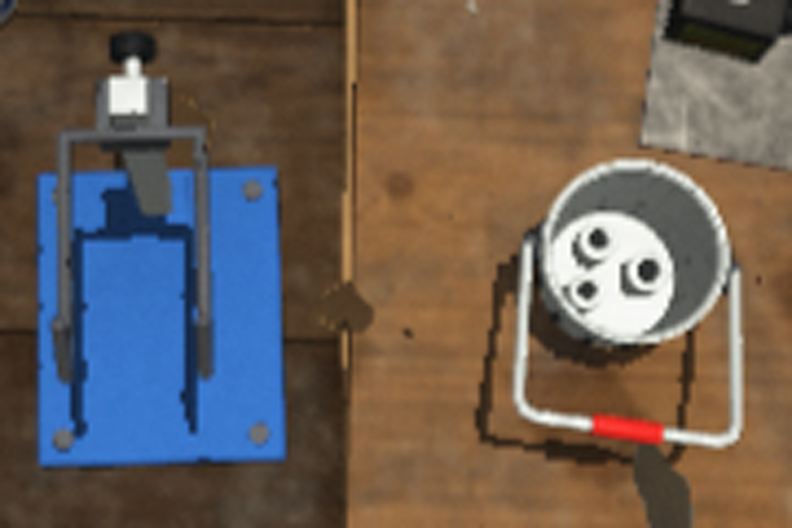

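View pics/scenec.png

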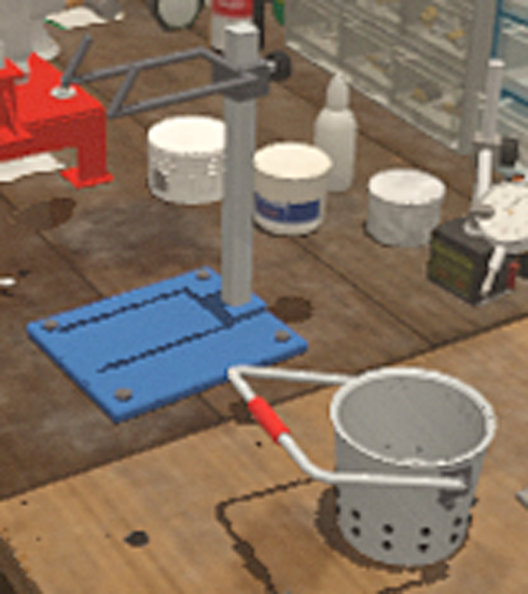

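```bash
cat > geo.py <<'E'
import numpy as np
from bench import env
from scipy.optimize import least_squares
K={"top":(427.149,278.309,211.154),"scene":(400.0912,282.8587,207.2548)}
T={"top":np.array([[0.03441595,-0.97744448,0.20836947,0.37053417],[-0.99938748,-0.03233625,0.01337994,0.06798631],[-0.00634026,-0.20870232,-0.97795866,1.07179167],[0,0,0,1]]),
"scene":np.array([[0.85306401,-0.23948724,0.4636029,0.127422],[-0.52139392,-0.42652542,0.73906999,-0.6164986],[0.02074059,-0.87219374,-0.48872068,0.55685657],[0,0,0,1]])}
def proj(n,P):
    f,cx,cy=K[n]; M=T[n]; p=(np.atleast_2d(P)-M[:3,3])@M[:3,:3]
    return np.c_[f*p[:,0]/p[:,2]+cx,f*p[:,1]/p[:,2]+cy]
def body(q,P): # q x,y,yaw
    c,s=np.cos(q[2]),np.sin(q[2]); P=np.atleast_2d(P)
    return np.c_[q[0]+c*P[:,0]-s*P[:,1],q[1]+s*P[:,0]+c*P[:,1],P[:,2]]
def crop(pts,sc,off): return (np.array(pts,float)+.5)/sc-.5+np.array(off)
E
python3 - <<'E'
from geo import *
tc=lambda p:crop(p,4.4,(220,165)); sc=lambda p:crop(p,3.3,(210,130))
bt=tc([(38,172),(277,168),(285,460),(40,466)]); Bt=np.array([(.085,.07,.01),(.085,-.07,.01),(-.085,-.07,.01),(-.085,.07,.01)])
bs=sc([(207,270),(307,347),(118,415),(28,325)])
pt=tc([(207,378),(65,380)]); ps=sc([(107,112),(62,88)])
tt=sc([(87,38)])
def f(q):
    h=q[3]
    c=np.array([(-.060,-.032,h-.0035),(-.060,.032,h-.0035)])
    tip=np.array([(-.040,.032,h+.028)])
    return np.concatenate([(proj("top",body(q,Bt))-bt),(proj("scene",body(q,Bt))-bs),(proj("top",body(q,c))-pt),(proj("scene",body(q,c))-ps),(proj("scene",body(q,tip))-tt)]).ravel()
r=least_squares(f,[.4,.1,0,.225],loss="soft_l1"); print("stand",r.x); print(r.fun.reshape(-1,2).round(1))
print("corner,landing",body(r.x,[(-.0475,0,.01),(-.012,0,.01)]))
gt=tc([(593,425),(663,433)]); gs=sc([(253,402),(285,435)])
ht=tc([(530,250),(737,275)]); rim=tc([(635,252)]); rs=sc([(413,417)])
def g(q):
    a=.35+q[3]; G=np.array([(-.105*np.cos(a),.018,.072+.105*np.sin(a)),(-.105*np.cos(a),-.018,.072+.105*np.sin(a))])
    return np.concatenate([proj("top",body(q,G))-gt,proj("scene",body(q,G))-gs,proj("top",body(q,[0,0,.085]))-rim,proj("scene",body(q,[0,0,.085]))-rs]).ravel()
r=least_squares(g,[.4,-.1,0,0],loss="soft_l1"); print("pail",r.x); print(r.fun.reshape(-1,2).round(1))
q=r.x
for a in (.35,.35+1.22): print(a,body(q,(-.105*np.cos(a),0,.072+.105*np.sin(a))))
E
```

```text
stand [0.53094416 0.13584797 0.05568123 0.21790667]
[[ 0.2  0. ]
 [ 0.7 -0.3]
 [ 0.5  0.4]
 [-0.5  0.3]
 [-0.1 -1.2]
 [ 0.2 -1.2]
 [-1.6  0.1]
 [-1.8 -0.1]
 [-0.1 -0.7]
 [ 0.4 -0.4]
 [ 0.5  1.7]
 [ 0.1 -0.6]
 [-0.2 -0.3]]
corner,landing [[0.48351777 0.13320447 0.01      ]
 [0.51896276 0.13518014 0.01      ]]
pail [ 0.56187631 -0.12105422 -0.10193304  0.03647436]
[[ 0.  -0.3]
 [ 0.2  0. ]
 [ 0.5 -0.2]
 [-0.5  0.3]
 [ 0.4 -0.1]
 [-0.6 -0.5]]
0.35 [[ 0.46375415 -0.11101754  0.10800427]]
1.5699999999999998 [[ 0.56179313 -0.12104571  0.17699997]]
```

```bash
cat > plan.py <<'E'
import numpy as np
from bench import env
from scipy.spatial.transform import Rotation as R, Slerp
GD=env.grip_depth
def pose(gp,yaw,tilt):  # grasp point, yaw of tool y, tilt forward (rad) -> TCP, R
    y=np.array([np.cos(yaw),np.sin(yaw),0]); z=np.array([0,0,-1.]); x=np.cross(y,z)
    r=R.from_matrix(np.c_[x,y,z])*R.from_rotvec([-tilt,0,0])
    return np.array(gp)+GD*r.as_matrix()[:,2],r
def rows(seq,gap,start=None):
    """seq: list of (gp,yaw,tilt,n)"""
    s=env.get_state(); p,r=(s["tool_pos"],R.from_quat(s["tcp_rot"])) if start is None else pose(*start)
    out=[]
    for gp,yaw,tilt,n in seq:
        P,Q=pose(gp,yaw,tilt)
        p0,r0=p,r
        sl=Slerp([0,1],R.concatenate([r0,Q]))
        for k in range(1,n+1):
            pk=p0+(P-p0)*k/n; rk=sl(k/n)
            d=r.inv().apply(pk-p)/.3; w=(r.inv()*rk).as_rotvec()/np.pi
            d=d.round(3); w=w.round(4); out.append([list(map(float,d)),list(map(float,w)),gap])
            p=p+r.apply(d*.3); r=r*R.from_rotvec(w*np.pi)
    for i in range(0,len(out),12): print(str(out[i:i+12]).replace(" ",""))
def show():
    s=env.get_state(); r=R.from_quat(s["tcp_rot"]).as_matrix()
    print("t",round(s["clock"],2),"gp",(s["tool_pos"]-GD*r[:,2]).round(4),"y",r[:,1].round(3),"z",r[:,2].round(3),"F",s["force"].round(2),"gap",round(s["finger_gap"]*85.4,1),"grip",round(s["grasp_force"],1),"j",s["joint_positions"].round(2))
E
python3 - <<'E'
from plan import *
import math
rows([((.40,.17,.40),-.02,0,12),((.36,-.101,.26),-.102,.2,12),((.394,-.104,.178),-.102,.785,12)],40)
E
```

```text
[[[-0.081,-0.07,-0.042],[-0.0,0.0,0.0307],40],[[-0.087,-0.062,-0.042],[-0.0001,0.0001,0.0306],40],[[-0.093,-0.053,-0.041],[-0.0,-0.0,0.0307],40],[[-0.097,-0.044,-0.042],[-0.0001,0.0,0.0307],40],[[-0.102,-0.035,-0.042],[-0.0,0.0,0.0306],40],[[-0.104,-0.024,-0.042],[-0.0001,0.0001,0.0307],40],[[-0.106,-0.015,-0.042],[-0.0,-0.0,0.0307],40],[[-0.106,-0.004,-0.042],[-0.0001,0.0,0.0306],40],[[-0.107,0.006,-0.042],[-0.0,0.0,0.0307],40],[[-0.106,0.017,-0.041],[-0.0001,0.0001,0.0306],40],[[-0.103,0.026,-0.042],[-0.0,-0.0,0.0307],40],[[-0.101,0.037,-0.042],[-0.0001,0.0,0.0307],40]]
[[[-0.076,-0.009,0.039],[-0.0053,-0.0002,0.0022],40],[[-0.075,-0.008,0.038],[-0.0053,-0.0002,0.0021],40],[[-0.076,-0.009,0.039],[-0.0053,-0.0002,0.0022],40],[[-0.075,-0.009,0.038],[-0.0053,-0.0003,0.0022],40],[[-0.076,-0.009,0.039],[-0.0053,-0.0002,0.0021],40],[[-0.076,-0.009,0.038],[-0.0053,-0.0002,0.0022],40],[[-0.076,-0.01,0.038],[-0.0053,-0.0002,0.0022],40],[[-0.075,-0.009,0.038],[-0.0053,-0.0002,0.0021],40],[[-0.076,-0.01,0.038],[-0.0053,-0.0002,0.0022],40],[[-0.076,-0.01,0.038],[-0.0053,-0.0003,0.0022],40],[[-0.076,-0.009,0.038],[-0.0053,-0.0002,0.0021],40],[[-0.076,-0.01,0.038],[-0.0053,-0.0002,0.0022],40]]
[[[0.0,0.008,0.023],[-0.0155,0.0,-0.0],40],[[0.0,0.006,0.024],[-0.0155,0.0,-0.0],40],[[0.0,0.005,0.024],[-0.0155,0.0,-0.0],40],[[0.001,0.004,0.024],[-0.0156,0.0,-0.0],40],[[-0.0,0.003,0.024],[-0.0155,0.0,-0.0],40],[[-0.0,0.002,0.025],[-0.0155,0.0,-0.0],40],[[-0.0,0.001,0.024],[-0.0155,0.0,-0.0],40],[[0.0,-0.001,0.025],[-0.0155,0.0,-0.0],40],[[0.0,-0.002,0.024],[-0.0155,0.0,-0.0],40],[[0.0,-0.003,0.025],[-0.0156,0.0,-0.0],40],[[0.0,-0.004,0.024],[-0.0155,0.0,-0.0],40],[[0.001,-0.005,0.024],[-0.0155,0.0,-0.0],40]]
```

drive_tool(
  increments=[
    [[-0.08,-0.07,-0.042],[0,0,0.031],40],
    [[-0.087,-0.06,-0.042],[0,0,0.031],40],
    [[-0.093,-0.053,-0.042],[0,0,0.031],40],
    [[-0.097,-0.044,-0.042],[0,0,0.031],40],
    [[-0.1,-0.035,-0.042],[0,0,0.031],40],
    [[-0.104,-0.024,-0.042],[0,0,0.031],40],
    [[-0.106,-0.015,-0.042],[0,0,0.031],40],
    [[-0.106,-0.004,-0.042],[0,0,0.031],40],
    [[-0.107,0.006,-0.042],[0,0,0.03],40],
    [[-0.106,0.017,-0.042],[0,0,0.03],40],
    [[-0.103,0.026,-0.042],[0,0,0.03],40],
    [[-0.1,0.037,-0.042],[0,0,0.03],40],
  ],
)

```text
clock: 1.1
tool_pos: [0.3983, 0.1695, 0.3829]
tcp_rot: [0.716, 0.698, -0.0, -0.0]
force: [-0.6, 0.9, -0.3]
finger_gap: 0.47
grasp_force: 0.0
```

drive_tool(
  increments=[
    [[-0.076,-0.009,0.038],[-0.005,0,0.002],40],
    [[-0.076,-0.009,0.038],[-0.005,0,0.002],40],
    [[-0.076,-0.009,0.038],[-0.005,0,0.002],40],
    [[-0.076,-0.009,0.038],[-0.005,0,0.002],40],
    [[-0.076,-0.009,0.038],[-0.005,0,0.002],40],
    [[-0.076,-0.009,0.038],[-0.005,0,0.002],40],
    [[-0.076,-0.009,0.038],[-0.005,0,0.002],40],
    [[-0.076,-0.009,0.038],[-0.005,0,0.002],40],
    [[-0.076,-0.009,0.038],[-0.005,0,0.002],40],
    [[-0.076,-0.009,0.038],[-0.005,0,0.002],40],
    [[-0.076,-0.009,0.038],[-0.005,0,0.002],40],
    [[-0.076,-0.009,0.038],[-0.005,0,0.002],40],
  ],
)

```text
clock: 2.1
tool_pos: [0.3623, -0.1016, 0.2424]
tcp_rot: [0.737, 0.669, 0.066, 0.067]
force: [-0.9, 0.5, 0.1]
finger_gap: 0.467
grasp_force: 0.0
```

Run:
```python
from plan import *
show()
rows([((.394,-.104,.178),-.102,.785,14)],40)
```

```text
t 2.1 gp [ 0.3588 -0.1014  0.2608] y [ 0.978 -0.095  0.188] z [ 0.188 -0.011 -0.982] F [-0.89  0.47  0.14] gap 39.9 grip 0.0 j [-0.46 -0.09  1.97  0.08  1.09 -0.39]
[[[-0.0,0.007,0.02],[-0.0136,-0.0002,0.0001],40],[[0.0,0.006,0.021],[-0.0135,-0.0002,0.0],40],[[0.0,0.006,0.02],[-0.0136,-0.0002,0.0001],40],[[0.0,0.004,0.021],[-0.0135,-0.0003,0.0],40],[[0.0,0.003,0.021],[-0.0136,-0.0002,0.0001],40],[[0.0,0.003,0.021],[-0.0135,-0.0002,0.0001],40],[[0.0,0.002,0.022],[-0.0136,-0.0002,0.0],40],[[0.0,0.001,0.021],[-0.0135,-0.0002,0.0001],40],[[0.001,-0.001,0.021],[-0.0136,-0.0002,0.0],40],[[-0.0,-0.001,0.022],[-0.0135,-0.0002,0.0001],40],[[-0.0,-0.001,0.021],[-0.0136,-0.0003,0.0001],40],[[-0.0,-0.003,0.021],[-0.0135,-0.0002,0.0],40]]
[[[0.0,-0.004,0.021],[-0.0136,-0.0002,0.0001],40],[[0.0,-0.005,0.021],[-0.0135,-0.0002,0.0001],40]]
```

drive_tool(
  increments=[
    [[0,0.008,0.024],[-0.016,0,0],40],
    [[0,0.006,0.024],[-0.016,0,0],40],
    [[0,0.006,0.024],[-0.016,0,0],40],
    [[0,0.004,0.024],[-0.016,0,0],40],
    [[0,0.003,0.024],[-0.016,0,0],40],
    [[0,0.002,0.024],[-0.016,0,0],40],
    [[0,0.001,0.024],[-0.016,0,0],40],
    [[0,0,0.024],[-0.016,0,0],40],
    [[0,-0.002,0.024],[-0.016,0,0],40],
    [[0,-0.003,0.024],[-0.016,0,0],40],
    [[0,-0.004,0.024],[-0.016,0,0],40],
    [[0,-0.005,0.024],[-0.014,0,0],40],
  ],
)

```text
clock: 3.1
tool_pos: [0.4344, -0.1191, 0.2132]
tcp_rot: [0.69, 0.628, 0.248, 0.26]
force: [-0.4, 0.7, -0.5]
finger_gap: 0.468
grasp_force: 0.0
```

Run:
```python
from plan import *
import cv2
show()
f=env.grab_frame("scene"); im=f["image"][110:330,180:420]
cv2.imwrite("pics/s1.png",cv2.resize(im,None,fx=2.7,fy=2.7,interpolation=cv2.INTER_CUBIC))
```

```text
t 3.1 gp [ 0.4219 -0.1183  0.2271] y [ 0.738 -0.076  0.67 ] z [ 0.669 -0.047 -0.742] F [-0.36  0.74 -0.54] gap 39.9 grip 0.0 j [-0.7  -0.07  2.33  1.04  0.47 -1.46]
```

View pics/s1.png

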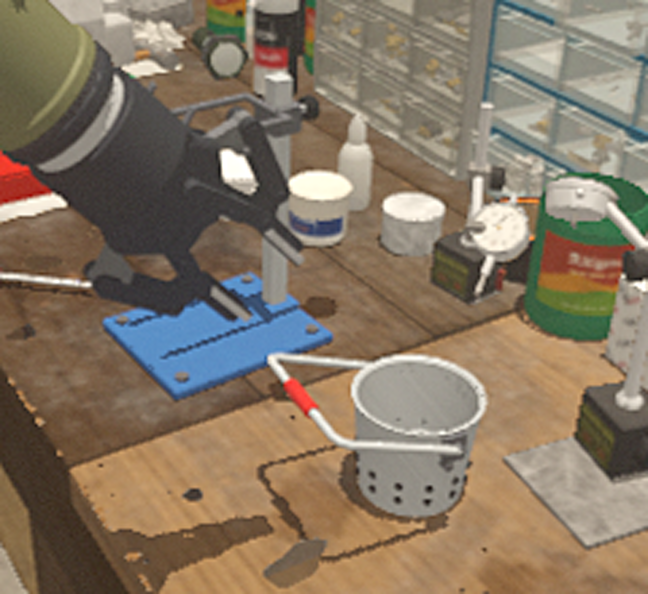

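The picture shows the tool tilted above and behind the folded bail, with the grip at (302,398). Joint 3 is at its limit, so I'll use less tilt, about 0.5 rad.

Run:
```python
from plan import *
rows([((.424,-.107,.178),-.102,.5,12)],40)
```

```text
[[[0.003,-0.011,0.01],[0.0063,-0.0005,0.0001],40],[[0.003,-0.01,0.01],[0.0063,-0.0006,0.0],40],[[0.003,-0.01,0.011],[0.0062,-0.0005,0.0001],40],[[0.004,-0.01,0.01],[0.0063,-0.0005,0.0],40],[[0.003,-0.01,0.011],[0.0063,-0.0005,0.0001],40],[[0.003,-0.009,0.011],[0.0063,-0.0006,0.0],40],[[0.003,-0.01,0.012],[0.0063,-0.0005,0.0001],40],[[0.004,-0.009,0.011],[0.0062,-0.0005,0.0001],40],[[0.003,-0.008,0.011],[0.0063,-0.0005,0.0],40],[[0.003,-0.009,0.012],[0.0063,-0.0006,0.0001],40],[[0.003,-0.008,0.012],[0.0063,-0.0005,0.0],40],[[0.004,-0.009,0.012],[0.0062,-0.0005,0.0001],40]]
```

drive_tool(
  increments=[
    [[0.003,-0.01,0.01],[0.006,-0.0005,0],40],
    [[0.003,-0.01,0.01],[0.006,-0.0005,0],40],
    [[0.003,-0.01,0.011],[0.006,-0.0005,0],40],
    [[0.003,-0.01,0.011],[0.006,-0.0005,0],40],
    [[0.003,-0.01,0.011],[0.006,-0.0005,0],40],
    [[0.003,-0.01,0.011],[0.006,-0.0005,0],40],
    [[0.003,-0.009,0.011],[0.006,-0.0005,0],40],
    [[0.003,-0.009,0.011],[0.006,-0.0005,0],40],
    [[0.003,-0.009,0.011],[0.006,-0.0005,0],40],
    [[0.003,-0.009,0.012],[0.006,-0.0005,0],40],
    [[0.003,-0.009,0.012],[0.006,-0.0005,0],40],
    [[0.003,-0.009,0.012],[0.006,-0.0005,0],40],
  ],
)

```text
clock: 4.15
tool_pos: [0.4304, -0.107, 0.1602]
tcp_rot: [0.718, 0.65, 0.168, 0.185]
force: [-1.2, -0.3, -0.2]
finger_gap: 0.469
grasp_force: 0.0
```

Run:
```python
from plan import *
show()
rows([((.462,-.111,.108),-.102,.5,10)],40)
```

```text
t 4.15 gp [ 0.4214 -0.1061  0.1765] y [ 0.871 -0.086  0.484] z [ 0.481 -0.047 -0.875] F [-1.17 -0.25 -0.16] gap 40.1 grip 0.0 j [-0.5   0.03  2.25  0.46  0.44 -0.78]
[[[-0.0,0.001,0.027],[0.0002,-0.0001,0.0001],40],[[-0.001,0.001,0.026],[0.0001,-0.0,0.0001],40],[[0.0,0.001,0.027],[0.0002,-0.0001,0.0001],40],[[-0.0,0.0,0.026],[0.0001,-0.0,0.0],40],[[-0.001,0.001,0.027],[0.0002,-0.0001,0.0001],40],[[0.0,0.001,0.027],[0.0002,-0.0,0.0001],40],[[-0.0,0.001,0.026],[0.0001,-0.0001,0.0001],40],[[-0.0,0.001,0.027],[0.0002,-0.0001,0.0001],40],[[-0.001,0.001,0.026],[0.0001,-0.0,0.0001],40],[[0.0,0.001,0.027],[0.0002,-0.0001,0.0001],40]]
```

drive_tool(
  increments=[
    [[0,0.001,0.027],[0,0,0],40],
    [[0,0.001,0.027],[0,0,0],40],
    [[0,0.001,0.027],[0,0,0],40],
    [[0,0.001,0.027],[0,0,0],40],
    [[0,0.001,0.027],[0,0,0],40],
    [[0,0.001,0.027],[0,0,0],40],
    [[0,0.001,0.027],[0,0,0],40],
    [[0,0.001,0.027],[0,0,0],40],
    [[0,0,0.027],[0,0,0],40],
    [[0,0,0.026],[0,0,0],40],
  ],
)

```text
clock: 4.98
tool_pos: [0.472, -0.1111, 0.0907]
tcp_rot: [0.717, 0.65, 0.168, 0.185]
force: [0.2, 0.1, -0.1]
finger_gap: 0.467
grasp_force: 0.0
```

Run:
```python
from plan import *
import cv2
show()
f=env.grab_frame("scene"); im=f["image"][150:330,210:400]
cv2.imwrite("pics/s2.png",cv2.resize(im,None,fx=3,fy=3,interpolation=cv2.INTER_CUBIC))
```

```text
t 4.98 gp [ 0.463  -0.1102  0.1071] y [ 0.87  -0.086  0.485] z [ 0.483 -0.047 -0.875] F [ 0.16  0.09 -0.15] gap 39.9 grip 0.0 j [-0.45  0.24  2.29  0.92  0.21 -1.22]
```

View pics/s2.png

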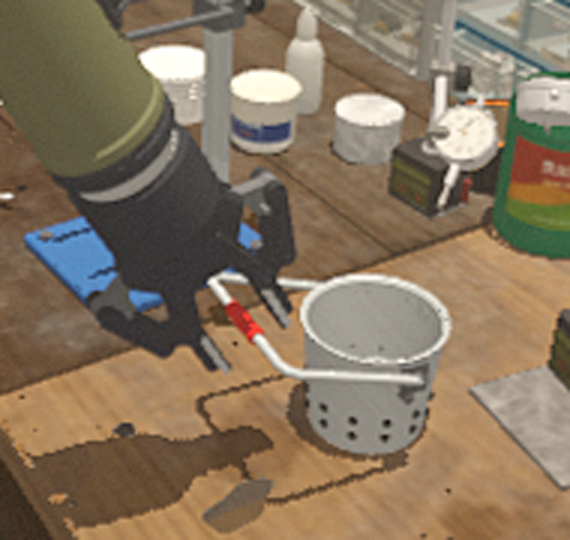

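The bar's red grip (240,322) lies between the lower finger (213,352) and the upper one (275,305). I'll narrow the gap to a cage and swing along the arc.

Run:
```python
from plan import *
seq=[]
for k in range(1,25):
    e=.36+(1.57-.36)*k/24
    d=np.array([-np.cos(e),0,np.sin(e)])*.105
    gp=np.array([.562+d[0]*np.cos(.102),-.121-d[0]*np.sin(.102),.072+d[2]])
    seq.append((gp,-.102,.5*(1.57-e)/1.21,1))
rows(seq,22)
```

```text
[[[-0.002,0.02,-0.017],[0.0083,-0.0008,0.0009],22],[[-0.0,0.012,-0.011],[0.0066,0.0,0.0],22],[[-0.0,0.013,-0.011],[0.0066,0.0,0.0],22],[[-0.0,0.014,-0.01],[0.0067,0.0,0.0],22],[[-0.0,0.013,-0.009],[0.0066,0.0,0.0],22],[[-0.0,0.014,-0.009],[0.0066,0.0,0.0],22],[[-0.0,0.014,-0.009],[0.0067,0.0,0.0],22],[[-0.0,0.015,-0.008],[0.0066,0.0,0.0],22],[[-0.0,0.014,-0.008],[0.0066,0.0,0.0],22],[[-0.0,0.015,-0.007],[0.0067,0.0,0.0],22],[[-0.0,0.015,-0.006],[0.0066,0.0,0.0],22],[[-0.0,0.015,-0.007],[0.0066,0.0,0.0],22]]
[[[-0.0,0.016,-0.005],[0.0066,0.0,0.0],22],[[-0.0,0.015,-0.006],[0.0067,0.0,0.0],22],[[-0.0,0.016,-0.004],[0.0066,0.0,0.0],22],[[-0.0,0.016,-0.005],[0.0066,0.0,0.0],22],[[-0.0,0.016,-0.003],[0.0067,0.0,0.0],22],[[-0.0,0.016,-0.004],[0.0066,0.0,0.0],22],[[-0.0,0.016,-0.002],[0.0066,0.0,0.0],22],[[-0.0,0.016,-0.002],[0.0067,0.0,0.0],22],[[-0.0,0.016,-0.002],[0.0066,0.0,0.0],22],[[-0.0,0.017,-0.001],[0.0066,0.0,0.0],22],[[-0.0,0.016,-0.001],[0.0067,0.0,0.0],22],[[-0.0,0.016,0.0],[0.0066,0.0,0.0],22]]
```

drive_tool(
  increments=[
    [[0,0,0],[0,0,0],30],
    [[0,0,0],[0,0,0],22],
    [[0,0,0],[0,0,0],22],
    [[0,0,0],[0,0,0],22],
  ],
  newtons=20,
)

```text
clock: 5.37
tool_pos: [0.472, -0.1112, 0.0917]
tcp_rot: [0.717, 0.65, 0.169, 0.186]
force: [0.5, -0.4, 0.6]
finger_gap: 0.258
grasp_force: 0.0
```

drive_tool(
  increments=[
    [[0,0.01,-0.009],[0.004,0,0],22],
    [[0,0.01,-0.009],[0.004,-0.001,0.001],22],
    [[0,0.012,-0.011],[0.0066,0,0],22],
    [[0,0.013,-0.011],[0.0066,0,0],22],
    [[0,0.013,-0.01],[0.0066,0,0],22],
    [[0,0.013,-0.009],[0.0066,0,0],22],
    [[0,0.014,-0.009],[0.0066,0,0],22],
    [[0,0.014,-0.009],[0.0066,0,0],22],
    [[0,0.015,-0.008],[0.0066,0,0],22],
    [[0,0.014,-0.008],[0.0066,0,0],22],
    [[0,0.015,-0.007],[0.0066,0,0],22],
    [[0,0.015,-0.006],[0.0066,0,0],22],
  ],
)

```text
clock: 6.37
tool_pos: [0.5019, -0.1144, 0.1392]
tcp_rot: [0.736, 0.663, 0.091, 0.102]
force: [-1.1, -0.2, 0.5]
finger_gap: 0.257
grasp_force: 0.3
```

Run:
```python
from plan import *
import cv2
show()
f=env.grab_frame("scene"); im=f["image"][150:330,210:400]
cv2.imwrite("pics/s3.png",cv2.resize(im,None,fx=3,fy=3,interpolation=cv2.INTER_CUBIC))
seq=[]
for k in range(12,25):
    e=.36+(1.57-.36)*k/24
    d=np.array([-np.cos(e),0,np.sin(e)])*.105
    gp=np.array([.562+d[0]*np.cos(.102),-.121-d[0]*np.sin(.102),.072+d[2]])
    seq.append((gp,-.102,.5*(1.57-e)/1.21,1))
rows(seq,22)
```

```text
t 6.37 gp [ 0.4969 -0.1139  0.1572] y [ 0.958 -0.099  0.27 ] z [ 0.268 -0.029 -0.963] F [-1.1  -0.21  0.47] gap 21.9 grip 0.3 j [-0.35  0.21  1.97  0.1   0.7  -0.32]
[[[0.0,0.008,0.003],[0.0084,0.0008,-0.0003],22],[[0.0,0.015,-0.006],[0.0066,0.0,-0.0],22],[[0.0,0.016,-0.005],[0.0067,0.0,-0.0],22],[[0.0,0.015,-0.005],[0.0066,0.0,-0.0],22],[[0.0,0.016,-0.004],[0.0066,0.0,-0.0],22],[[0.0,0.016,-0.004],[0.0066,0.0,-0.0],22],[[0.0,0.016,-0.003],[0.0067,0.0,-0.0],22],[[0.0,0.016,-0.003],[0.0066,0.0,-0.0],22],[[0.0,0.016,-0.002],[0.0066,0.0,-0.0],22],[[0.0,0.017,-0.001],[0.0067,0.0,-0.0],22],[[0.0,0.016,-0.002],[0.0066,0.0,-0.0],22],[[0.0,0.016,-0.0],[0.0066,0.0,-0.0],22]]
[[[0.0,0.017,-0.0],[0.0067,0.0,-0.0],22]]
```

View pics/s3.png

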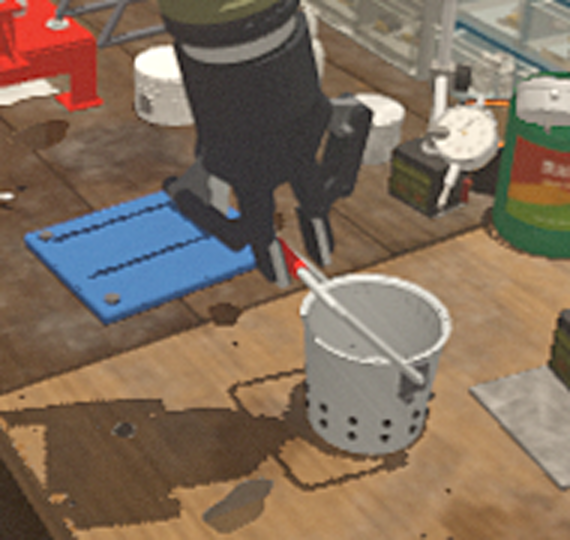

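The bail has come halfway up between the fingers and the pail hasn't moved: its rim is still at (375,300). Continuing the swing.

drive_tool(
  increments=[
    [[0,0.01,0],[0.0084,0.001,0],22],
    [[0,0.014,-0.004],[0.0066,0,0],22],
    [[0,0.015,-0.005],[0.0066,0,0],22],
    [[0,0.015,-0.005],[0.0066,0,0],22],
    [[0,0.016,-0.004],[0.0066,0,0],22],
    [[0,0.016,-0.004],[0.0066,0,0],22],
    [[0,0.016,-0.003],[0.0066,0,0],22],
    [[0,0.016,-0.003],[0.0066,0,0],22],
    [[0,0.016,-0.002],[0.0066,0,0],22],
    [[0,0.016,-0.001],[0.0066,0,0],22],
    [[0,0.016,-0.001],[0.0066,0,0],22],
    [[0,0.016,0],[0.0066,0,0],22],
  ],
)

```text
clock: 7.42
tool_pos: [0.5542, -0.1199, 0.1564]
tcp_rot: [0.742, 0.67, 0.007, 0.007]
force: [0.2, -0.6, 0.6]
finger_gap: 0.256
grasp_force: 0.2
```

Run:
```python
from plan import *
show()
rows([((.562,-.121,.177),-.102,0,3)],22)
```

```text
t 7.42 gp [ 0.5538 -0.1199  0.1751] y [ 0.995 -0.102  0.019] z [ 0.019 -0.    -1.   ] F [ 0.19 -0.57  0.6 ] gap 21.9 grip 0.2 j [-0.29  0.35  1.64  0.01  1.13 -0.19]
[[[-0.0,0.009,-0.002],[0.002,-0.0002,-0.0001],22],[[-0.001,0.009,-0.002],[0.0021,-0.0002,-0.0],22],[[0.0,0.008,-0.002],[0.002,-0.0001,-0.0001],22]]
```

drive_tool(
  increments=[
    [[0,0.009,-0.002],[0.002,0,0],22],
    [[0,0.009,-0.002],[0.002,0,0],22],
    [[0,0.009,-0.002],[0.002,0,0],22],
    [[0,0,0],[0,0,0],18],
    [[0,0,0],[0,0,0],15],
    [[0,0,0],[0,0,0],12],
    [[0,0,0],[0,0,0],8],
    [[0,0,0],[0,0,0],5],
    [[0,0,0],[0,0,0],5],
    [[0,0,0],[0,0,0],5],
  ],
  newtons=40,
)

```text
clock: 8.25
tool_pos: [0.5623, -0.1205, 0.1582]
tcp_rot: [0.742, 0.67, 0.001, -0.0]
force: [-0.7, -0.1, 1.1]
finger_gap: 0.118
grasp_force: 39.0
```

Run:
```python
from plan import *
import cv2
show()
f=env.grab_frame("scene"); im=f["image"][150:330,210:400]
a=cv2.resize(im,None,fx=2,fy=3,interpolation=cv2.INTER_CUBIC)
a=cv2.resize(im,None,fx=2.1,fy=2.1,interpolation=cv2.INTER_CUBIC)
g=env.grab_frame("top")["image"][165:285,280:420]
b=cv2.resize(g,(int(140*a.shape[0]/120),a.shape[0]),interpolation=cv2.INTER_CUBIC)
h=np.hstack([a,b])[:, :800]; print(h.shape); cv2.imwrite("pics/s4.png",h)
```

```text
t 8.25 gp [ 0.5623 -0.1206  0.1769] y [ 0.995 -0.102  0.001] z [ 0.001  0.002 -1.   ] F [-0.73 -0.13  1.13] gap 10.0 grip 39.0 j [-0.29  0.37  1.61  0.    1.16 -0.18]
(378, 800, 3)
```

View pics/s4.png

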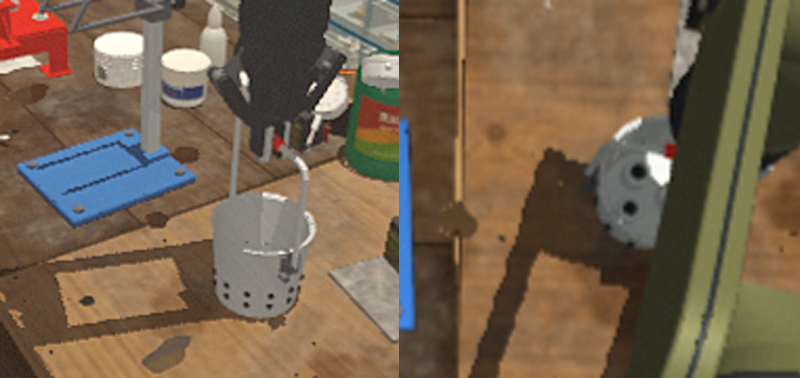

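The fingers hold the red grip with the bail upright (275,145), and the pail is unmoved. Lifting, then moving round to the front of the stand.

drive_tool(
  increments=[
    [[0,0,-0.01],[0,0,0],5],
    [[0,0,-0.02],[0,0,0],5],
    [[0,0,-0.03],[0,0,0],5],
    [[0,0,-0.04],[0,0,0],5],
    [[0,0,-0.045],[0,0,0],5],
    [[0,0,-0.045],[0,0,0],5],
    [[0,0,-0.045],[0,0,0],5],
    [[0,0,-0.045],[0,0,0],5],
    [[0,0,-0.04],[0,0,0],5],
    [[0,0,-0.025],[0,0,0],5],
    [[0,0,-0.01],[0,0,0],5],
    [[0,0,0],[0,0,0],5],
  ],
)

```text
clock: 9.35
tool_pos: [0.5629, -0.1209, 0.2656]
tcp_rot: [0.742, 0.67, 0.002, 0.0]
force: [-0.6, 0.3, -4.1]
finger_gap: 0.113
grasp_force: 39.1
```

Run:
```python
from plan import *
show()
S=lambda x:(.531+x*.9984,.1358+x*.0557)
rows([((*S(-.125)[:1],-.10,.287),-.102,0,12),((*S(-.125),.287),.0557,0,14)],5)
```

```text
t 9.35 gp [ 0.5628 -0.1209  0.2843] y [ 0.995 -0.102  0.003] z [ 0.003  0.002 -1.   ] F [-0.62  0.34 -4.06] gap 9.7 grip 39.1 j [-0.29  0.28  1.45  0.    1.4  -0.18]
[[[0.001,-0.044,-0.001],[0.0001,-0.0001,-0.0],5],[[0.002,-0.044,-0.001],[0.0001,-0.0,-0.0],5],[[0.001,-0.044,-0.001],[0.0,-0.0001,-0.0],5],[[0.001,-0.044,-0.0],[0.0001,-0.0,-0.0],5],[[0.002,-0.043,-0.001],[0.0001,-0.0001,-0.0],5],[[0.001,-0.044,-0.001],[0.0001,-0.0,-0.0],5],[[0.001,-0.044,-0.001],[0.0001,-0.0001,-0.0],5],[[0.002,-0.044,-0.001],[0.0,-0.0,-0.0],5],[[0.001,-0.044,-0.001],[0.0001,-0.0001,-0.0],5],[[0.001,-0.044,-0.0],[0.0001,-0.0,-0.0],5],[[0.002,-0.044,-0.001],[0.0001,-0.0001,-0.0],5],[[0.001,-0.044,-0.001],[0.0001,-0.0,-0.0],5]]
[[[0.054,-0.006,0.0],[-0.0,-0.0,-0.0036],5],[[0.054,-0.004,0.0],[-0.0,-0.0,-0.0036],5],[[0.055,-0.005,0.0],[-0.0,-0.0,-0.0036],5],[[0.054,-0.003,0.0],[-0.0,-0.0,-0.0035],5],[[0.055,-0.003,0.0],[-0.0,-0.0,-0.0036],5],[[0.054,-0.003,0.0],[-0.0,-0.0,-0.0036],5],[[0.054,-0.002,0.0],[-0.0,-0.0,-0.0036],5],[[0.055,-0.001,0.0],[-0.0,-0.0,-0.0036],5],[[0.054,-0.001,0.0],[-0.0,-0.0,-0.0036],5],[[0.055,0.0,0.0],[-0.0,-0.0,-0.0036],5],[[0.054,0.001,0.0],[-0.0,-0.0,-0.0036],5],[[0.055,0.001,0.0],[-0.0,-0.0,-0.0035],5]]
[[[0.054,0.002,0.0],[-0.0,-0.0,-0.0036],5],[[0.055,0.003,0.0],[-0.0,-0.0,-0.0036],5]]
```

drive_tool(
  increments=[
    [[0.001,-0.02,0],[0,0,0],5],
    [[0.001,-0.04,-0.001],[0,0,0],5],
    [[0.001,-0.055,-0.001],[0,0,0],5],
    [[0.002,-0.055,-0.001],[0,0,0],5],
    [[0.002,-0.055,-0.001],[0,0,0],5],
    [[0.002,-0.055,-0.001],[0,0,0],5],
    [[0.002,-0.055,-0.001],[0,0,0],5],
    [[0.002,-0.055,-0.001],[0,0,0],5],
    [[0.002,-0.05,-0.001],[0,0,0],5],
    [[0.001,-0.04,0],[0,0,0],5],
    [[0.001,-0.03,0],[0,0,0],5],
    [[0,-0.015,0],[0,0,0],5],
  ],
)

```text
clock: 10.35
tool_pos: [0.4041, -0.0991, 0.2665]
tcp_rot: [0.742, 0.67, 0.001, -0.001]
force: [0.2, 0.4, -3.6]
finger_gap: 0.113
grasp_force: 39.1
```

drive_tool(
  increments=[
    [[0.02,-0.002,0],[0,0,-0.002],5],
    [[0.04,-0.004,0],[0,0,-0.003],5],
    [[0.06,-0.005,0],[0,0,-0.004],5],
    [[0.07,-0.005,0],[0,0,-0.005],5],
    [[0.08,-0.004,0],[0,0,-0.005],5],
    [[0.08,-0.003,0],[0,0,-0.006],5],
    [[0.08,-0.002,0],[0,0,-0.006],5],
    [[0.08,0,0],[0,0,-0.005],5],
    [[0.07,0.001,0],[0,0,-0.005],5],
    [[0.06,0.002,0],[0,0,-0.004],5],
    [[0.04,0.002,0],[0,0,-0.003],5],
    [[0.02,0.002,0],[0,0,-0.002],5],
  ],
)

```text
clock: 11.35
tool_pos: [0.4081, 0.1129, 0.2673]
tcp_rot: [0.686, 0.727, 0.002, -0.0]
force: [-0.4, -0.8, -4.2]
finger_gap: 0.111
grasp_force: 39.1
```

Run:
```python
from plan import *
show()
S=lambda x:(.531+x*.9984,.1358+x*.0557)
rows([((*S(-.12),.287),.0557,0,6),((*S(-.012),.287),.0557,0,12)],5)
```

```text
t 11.35 gp [0.408  0.1129 0.286 ] y [0.998 0.058 0.002] z [ 0.002  0.004 -1.   ] F [-0.42 -0.78 -4.22] gap 9.5 grip 39.1 j [0.17 0.06 1.74 0.   1.34 0.11]
[[[0.009,0.002,-0.001],[0.0001,-0.0002,0.0001],5],[[0.009,0.002,-0.0],[0.0001,-0.0002,0.0001],5],[[0.009,0.003,-0.001],[0.0002,-0.0001,0.0001],5],[[0.009,0.002,-0.0],[0.0001,-0.0002,0.0001],5],[[0.008,0.002,-0.001],[0.0001,-0.0002,0.0001],5],[[0.009,0.002,-0.0],[0.0001,-0.0002,0.0001],5],[[0.0,0.03,-0.0],[0.0,0.0,0.0],5],[[0.0,0.03,-0.0],[0.0,0.0,0.0],5],[[0.0,0.03,-0.0],[0.0,0.0,0.0],5],[[0.0,0.03,-0.0],[0.0,0.0,0.0],5],[[0.0,0.03,-0.0],[0.0,0.0,0.0],5],[[0.0,0.03,-0.0],[0.0,0.0,0.0],5]]
[[[0.0,0.03,-0.0],[0.0,0.0,0.0],5],[[0.0,0.03,-0.0],[0.0,0.0,0.0],5],[[0.0,0.03,-0.0],[0.0,0.0,0.0],5],[[0.0,0.03,-0.0],[0.0,0.0,0.0],5],[[0.0,0.03,-0.0],[0.0,0.0,0.0],5],[[0.0,0.03,-0.0],[0.0,0.0,0.0],5]]
```

drive_tool(
  increments=[
    [[0.009,0.002,0],[0,0,0],5],
    [[0.01,0.002,0],[0,0,0],5],
    [[0.01,0.003,-0.001],[0,0,0],5],
    [[0.01,0.003,-0.001],[0,0,0],5],
    [[0.009,0.002,-0.001],[0,0,0],5],
    [[0.005,0.002,0],[0,0,0],5],
    [[0,0,0],[0,0,0],5],
  ],
)

```text
clock: 11.93
tool_pos: [0.411, 0.1268, 0.2683]
tcp_rot: [0.688, 0.726, 0.001, -0.0]
force: [0.5, 0.5, -3.9]
finger_gap: 0.111
grasp_force: 39.1
```

drive_tool(
  increments=[
    [[0,0.01,0],[0,0,0],5],
    [[0,0.02,0],[0,0,0],5],
    [[0,0.035,0],[0,0,0],5],
    [[0,0.045,0],[0,0,0],5],
    [[0,0.045,0],[0,0,0],5],
    [[0,0.045,0],[0,0,0],5],
    [[0,0.045,0],[0,0,0],5],
    [[0,0.045,0],[0,0,0],5],
    [[0,0.035,0],[0,0,0],5],
    [[0,0.02,0],[0,0,0],5],
    [[0,0.01,0],[0,0,0],5],
    [[0,0.005,0],[0,0,0],5],
  ],
)

```text
clock: 12.93
tool_pos: [0.5189, 0.1327, 0.268]
tcp_rot: [0.687, 0.726, 0.001, -0.001]
force: [-0.0, -0.8, -3.8]
finger_gap: 0.111
grasp_force: 39.1
```

Run:
```python
from plan import *
import cv2
show()
f=env.grab_frame("scene"); im=f["image"][110:270,190:340]
a=cv2.resize(im,(480,512),interpolation=cv2.INTER_CUBIC); cv2.imwrite("pics/s5.png",a)
S=lambda x:(.531+x*.9984,.1358+x*.0557)
rows([((*S(-.012),.235),.0557,0,8)],5)
```

```text
t 12.93 gp [0.5189 0.1326 0.2867] y [0.998 0.055 0.001] z [ 0.     0.002 -1.   ] F [-0.04 -0.84 -3.76] gap 9.5 grip 39.1 j [0.17 0.22 1.53 0.   1.39 0.11]
[[[0.001,0.0,0.022],[0.0,-0.0001,-0.0],5],[[0.001,0.0,0.021],[0.0001,-0.0001,-0.0001],5],[[0.001,0.001,0.022],[-0.0,-0.0,0.0],5],[[0.001,-0.0,0.021],[0.0,-0.0001,-0.0],5],[[0.001,-0.0,0.022],[0.0001,-0.0001,-0.0001],5],[[0.001,0.0,0.022],[-0.0,-0.0001,0.0],5],[[0.001,0.0,0.021],[0.0,-0.0001,-0.0],5],[[0.001,0.0,0.022],[0.0001,-0.0,-0.0001],5]]
```

View pics/s5.png

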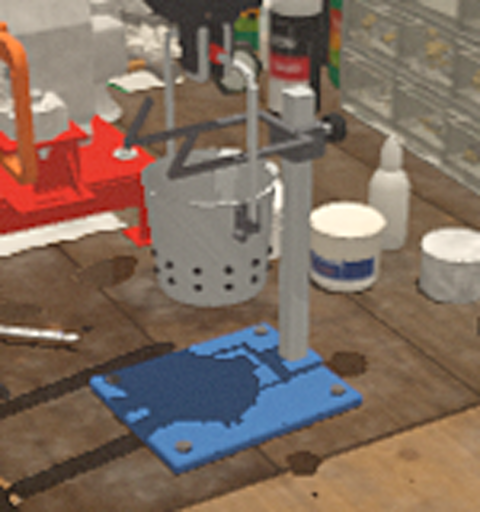

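The bail's legs straddle the prongs, with the bar at about (222,55), above and behind the tips, and the pail below. Lowering now, feeling for contact.

drive_tool(
  increments=[
    [[0.001,0,0.01],[0,0,0],5],
    [[0.001,0,0.02],[0,0,0],5],
    [[0.001,0,0.025],[0,0,0],5],
    [[0.001,0,0.025],[0,0,0],5],
    [[0.001,0,0.025],[0,0,0],5],
    [[0.001,0,0.017],[0,0,0],5],
    [[0,0,0.01],[0,0,0],5],
    [[0,0,0.004],[0,0,0],5],
  ],
)

```text
clock: 13.65
tool_pos: [0.518, 0.1345, 0.2267]
tcp_rot: [0.687, 0.726, 0.001, -0.001]
force: [-1.0, -0.6, -4.1]
finger_gap: 0.11
grasp_force: 39.1
```

drive_tool(
  increments=[
    [[0,0,0.004],[0,0,0],5],
    [[0,0,0.004],[0,0,0],5],
    [[0,0,0.004],[0,0,0],5],
    [[0,0,0.004],[0,0,0],5],
  ],
)

```text
clock: 13.98
tool_pos: [0.5188, 0.1346, 0.223]
tcp_rot: [0.687, 0.726, 0.002, 0.0]
force: [-0.7, -0.5, -5.1]
finger_gap: 0.109
grasp_force: 39.1
```

drive_tool(
  increments=[
    [[0,0,0.004],[0,0,0],5],
    [[0,0,0.004],[0,0,0],5],
    [[0,0,0.004],[0,0,0],5],
    [[0,0,0.004],[0,0,0],5],
  ],
)

```text
clock: 14.32
tool_pos: [0.5185, 0.1346, 0.2179]
tcp_rot: [0.687, 0.726, 0.001, -0.0]
force: [-0.2, -0.4, -4.4]
finger_gap: 0.113
grasp_force: 39.1
```

drive_tool(
  increments=[
    [[0,0,0.004],[0,0,0],5],
    [[0,0,0.004],[0,0,0],5],
    [[0,0,0.004],[0,0,0],5],
    [[0,0,0.004],[0,0,0],5],
  ],
)

```text
clock: 14.65
tool_pos: [0.5185, 0.1346, 0.2131]
tcp_rot: [0.687, 0.726, 0.001, -0.0]
force: [0.0, -0.2, -4.7]
finger_gap: 0.115
grasp_force: 39.1
```

drive_tool(
  increments=[
    [[0,0,0.004],[0,0,0],5],
    [[0,0,0.004],[0,0,0],5],
    [[0,0,0.004],[0,0,0],5],
    [[0,0,0],[0,0,0],5],
  ],
)

```text
clock: 14.98
tool_pos: [0.5184, 0.1346, 0.2093]
tcp_rot: [0.687, 0.726, 0.001, -0.0]
force: [0.0, 0.6, -3.9]
finger_gap: 0.112
grasp_force: 39.1
```

drive_tool(
  increments=[
    [[0,0,0.003],[0,0,0],5],
    [[0,0,0.003],[0,0,0],5],
    [[0,0,0],[0,0,0],5],
  ],
)

```text
clock: 15.23
tool_pos: [0.5185, 0.1346, 0.2077]
tcp_rot: [0.687, 0.726, 0.001, -0.0]
force: [0.0, 0.5, -4.7]
finger_gap: 0.116
grasp_force: 39.1
```

drive_tool(
  increments=[
    [[0,0,0.003],[0,0,0],5],
    [[0,0,0.003],[0,0,0],5],
    [[0,0,0],[0,0,0],5],
  ],
)

```text
clock: 15.48
tool_pos: [0.5184, 0.1346, 0.2058]
tcp_rot: [0.687, 0.726, 0.001, -0.0]
force: [0.2, -0.3, -4.0]
finger_gap: 0.115
grasp_force: 39.1
```

drive_tool(
  increments=[
    [[0,0,0.003],[0,0,0],5],
    [[0,0,0.003],[0,0,0],5],
    [[0,0,0],[0,0,0],5],
  ],
)

```text
clock: 15.73
tool_pos: [0.5184, 0.1346, 0.204]
tcp_rot: [0.687, 0.726, 0.001, -0.0]
force: [0.1, 0.0, -4.8]
finger_gap: 0.111
grasp_force: 39.1
```

drive_tool(
  increments=[
    [[0,0,0.003],[0,0,0],5],
    [[0,0,0.003],[0,0,0],5],
    [[0,0,0],[0,0,0],5],
  ],
)

```text
clock: 15.98
tool_pos: [0.5186, 0.1346, 0.2034]
tcp_rot: [0.687, 0.726, 0.002, 0.0]
force: [-2.4, -0.3, 3.8]
finger_gap: 0.112
grasp_force: 39.9
```

drive_tool(
  increments=[
    [[0,0,0.003],[0,0,0],5],
    [[0,0,0],[0,0,0],5],
    [[0,0,0],[0,0,0],5],
  ],
)

```text
clock: 16.23
tool_pos: [0.5186, 0.1346, 0.2032]
tcp_rot: [0.687, 0.726, 0.002, 0.0]
force: [-4.8, -0.6, 9.4]
finger_gap: 0.111
grasp_force: 40.3
```

Contact came at a TCP height of about 0.2035. I'll ease off to a few newtons, then draw forward.

drive_tool(
  increments=[
    [[0,0,-0.003],[0,0,0],5],
    [[0,0,-0.002],[0,0,0],5],
    [[0,0,0],[0,0,0],5],
  ],
)

```text
clock: 16.48
tool_pos: [0.5186, 0.1346, 0.2034]
tcp_rot: [0.687, 0.726, 0.001, -0.0]
force: [-2.5, -0.8, 3.0]
finger_gap: 0.111
grasp_force: 39.7
```

drive_tool(
  increments=[
    [[0,0,-0.002],[0,0,0],5],
    [[0,-0.004,0],[0,0,0],5],
    [[0,-0.008,0],[0,0,0],5],
    [[0,-0.008,0],[0,0,0],5],
    [[0,-0.008,0],[0,0,0],5],
    [[0,-0.008,0],[0,0,0],5],
  ],
)

```text
clock: 16.98
tool_pos: [0.5081, 0.1341, 0.2037]
tcp_rot: [0.687, 0.726, 0.002, 0.0]
force: [2.6, 0.8, 0.2]
finger_gap: 0.111
grasp_force: 39.4
```

drive_tool(
  increments=[
    [[0,-0.008,0],[0,0,0],5],
    [[0,-0.008,0],[0,0,0],5],
    [[0,-0.008,0],[0,0,0],5],
    [[0,-0.008,0],[0,0,0],5],
    [[0,-0.008,0],[0,0,0],5],
  ],
)

```text
clock: 17.4
tool_pos: [0.4956, 0.1334, 0.2036]
tcp_rot: [0.687, 0.726, 0.001, -0.0]
force: [3.2, -0.1, -1.0]
finger_gap: 0.11
grasp_force: 39.4
```

drive_tool(
  increments=[
    [[0,-0.007,0],[0,0,0],5],
    [[0,-0.007,0],[0,0,0],5],
    [[0,-0.007,0],[0,0,0],5],
    [[0,-0.005,0],[0,0,0],5],
  ],
)

```text
clock: 17.73
tool_pos: [0.4878, 0.1329, 0.2036]
tcp_rot: [0.687, 0.726, 0.001, -0.0]
force: [1.9, -0.4, -0.5]
finger_gap: 0.108
grasp_force: 39.5
```

drive_tool(
  increments=[
    [[0,-0.005,0],[0,0,0],5],
    [[0,-0.004,0],[0,0,0],5],
  ],
)

```text
clock: 17.9
tool_pos: [0.4852, 0.1328, 0.2036]
tcp_rot: [0.687, 0.726, 0.001, -0.0]
force: [3.0, 0.7, -0.1]
finger_gap: 0.113
grasp_force: 39.5
```

drive_tool(
  increments=[
    [[0,-0.004,0],[0,0,0],5],
    [[0,-0.003,0],[0,0,0],5],
  ],
)

```text
clock: 18.07
tool_pos: [0.4842, 0.1328, 0.2037]
tcp_rot: [0.687, 0.726, 0.002, 0.001]
force: [6.4, 0.1, -3.4]
finger_gap: 0.116
grasp_force: 39.3
```

drive_tool(
  increments=[
    [[0,-0.002,0],[0,0,0],5],
    [[0,0,0],[0,0,0],5],
    [[0,0,0],[0,0,0],5],
  ],
)

```text
clock: 18.32
tool_pos: [0.4842, 0.1328, 0.2037]
tcp_rot: [0.687, 0.726, 0.002, 0.001]
force: [6.6, -0.2, -2.4]
finger_gap: 0.11
grasp_force: 39.3
```

Run:
```python
from plan import *
import cv2
show(); print(env.get_state()["torque"].round(3))
a=env.grab_frame("scene")["image"][130:270,200:310]
b=env.grab_frame("top")["image"][190:290,210:310]
h=np.hstack([cv2.resize(a,(392,500),interpolation=cv2.INTER_CUBIC),cv2.resize(b,(400,400),interpolation=cv2.INTER_CUBIC)[0:500] if 0 else cv2.copyMakeBorder(cv2.resize(b,(400,400),interpolation=cv2.INTER_CUBIC),0,100,0,0,cv2.BORDER_CONSTANT)])
cv2.imwrite("pics/s6.png",h)
```

```text
t 18.32 gp [0.4841 0.1327 0.2224] y [0.998 0.055 0.005] z [ 0.004  0.002 -1.   ] F [ 6.61 -0.18 -2.35] gap 9.4 grip 39.3 j [0.18 0.23 1.7  0.   1.21 0.13]
[ 0.032 -0.924  0.056]
```

View pics/s6.png

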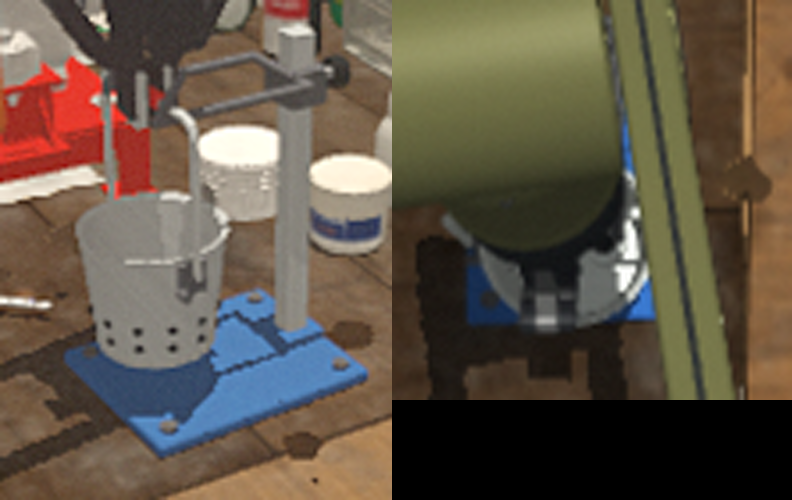

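The bar has stopped in the corners and the pail hangs level above the base. Relaxing the small preload, then opening slowly.

drive_tool(
  increments=[
    [[0,0.001,0.001],[0,0,0],5],
    [[0,0.001,0.001],[0,0,0],5],
    [[0,0,0],[0,0,0],5],
    [[0,0,0],[0,0,0],5],
  ],
  newtons=20,
)

```text
clock: 18.75
tool_pos: [0.4842, 0.1327, 0.2035]
tcp_rot: [0.687, 0.726, 0.002, 0.0]
force: [5.6, 0.3, 1.9]
finger_gap: 0.109
grasp_force: 39.8
```

drive_tool(
  increments=[
    [[0,0,0],[0,0,0],10],
    [[0,0,0],[0,0,0],11],
    [[0,0,0],[0,0,0],12],
    [[0,0,0],[0,0,0],15],
    [[0,0,0],[0,0,0],19],
    [[0,0,0],[0,0,0],23],
    [[0,0,0],[0,0,0],28],
    [[0,0,0],[0,0,0],32],
    [[0,0,0],[0,0,0],36],
    [[0,0,0],[0,0,0],36],
    [[0,0,0],[0,0,0],36],
    [[0,0,0],[0,0,0],36],
  ],
)

```text
clock: 19.75
tool_pos: [0.4831, 0.1327, 0.2029]
tcp_rot: [0.687, 0.726, 0.001, -0.0]
force: [0.8, -0.6, 0.2]
finger_gap: 0.424
grasp_force: 0.0
```

drive_tool(
  increments=[
    [[0,0,-0.01],[0,0,0],36],
    [[0,0,-0.02],[0,0,0],36],
    [[0,0,-0.03],[0,0,0],36],
    [[0,0,-0.04],[0,0,0],36],
    [[0,0,-0.05],[0,0,0],36],
    [[0,0,-0.05],[0,0,0],36],
    [[0,0,-0.05],[0,0,0],36],
    [[0,0,-0.05],[0,0,0],36],
    [[0,0,-0.05],[0,0,0],36],
    [[0,0,-0.03],[0,0,0],36],
    [[0,0,-0.01],[0,0,0],36],
    [[0,0,0],[0,0,0],36],
  ],
)

```text
clock: 20.75
tool_pos: [0.4835, 0.1325, 0.3212]
tcp_rot: [0.687, 0.726, 0.002, 0.0]
force: [0.2, 0.4, -0.5]
finger_gap: 0.422
grasp_force: 0.0
```

Run:
```python
from plan import *
import cv2
show()
a=env.grab_frame("scene")["image"][120:270,190:320]
cv2.imwrite("pics/s7.png",cv2.resize(a,(520,600),interpolation=cv2.INTER_CUBIC))
```

```text
t 20.75 gp [0.4834 0.1325 0.3399] y [0.998 0.055 0.004] z [ 0.004  0.003 -1.   ] F [ 0.17  0.42 -0.52] gap 36.0 grip 0.0 j [0.18 0.14 1.5  0.   1.49 0.13]
```

View pics/s7.png

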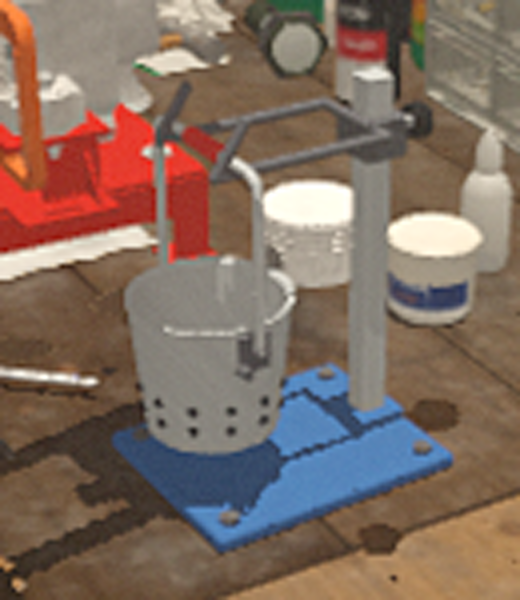

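The pail hangs free. The bar with its red grip (205,145) sits in the corners under the tips, and the gripper is clear. I'll let it settle a second and check that nothing moves before handing in.

drive_tool(
  increments=[
    [[0,0,0],[0,0,0],36],
    [[0,0,0],[0,0,0],36],
    [[0,0,0],[0,0,0],36],
    [[0,0,0],[0,0,0],36],
    [[0,0,0],[0,0,0],36],
    [[0,0,0],[0,0,0],36],
    [[0,0,0],[0,0,0],36],
    [[0,0,0],[0,0,0],36],
    [[0,0,0],[0,0,0],36],
    [[0,0,0],[0,0,0],36],
    [[0,0,0],[0,0,0],36],
    [[0,0,0],[0,0,0],36],
  ],
)

```text
clock: 21.8
tool_pos: [0.483, 0.1325, 0.32]
tcp_rot: [0.687, 0.726, 0.001, -0.0]
force: [0.8, 0.4, 0.1]
finger_gap: 0.425
grasp_force: 0.0
```

Run:
```python
from bench import env
import cv2,numpy as np
p=cv2.imread("pics/s7.png")
a=env.grab_frame("scene")["image"][120:270,190:320]
print("change",cv2.absdiff(p,cv2.resize(a,(520,600),interpolation=cv2.INTER_CUBIC)).mean())
print(env.hand_in())
```

```text
change 1.685309829059829
the job is handed in; nothing more can be done
None
```

The pail hangs still by its bail in the corners under the prong tips, clear of the stand's base and let go of; I handed the job in at about 22 s and got no verdict back.

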